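# Set a ratchet glass stand three clicks up and stand the tumbler on it

## Task

Lift the black pad of the ratchet stand until its catch has clicked exactly three times, let it down gently until the catch carries it, without pressing down on the catch, and let go. Then stand the upturned glass tumbler upright as it is, centred on the raised pad, without knocking or dropping it. The catch cannot be released, so a fourth click spoils the job; leave everything else where it is.

Things in the scene. Friction and masses are not known exactly. Their poses are not given: they have to be found in the camera images.
- pad (a point): centre (half-way up) of the round black pad on top of the ratchet stand: diameter 60 mm, 22 mm thick, top face 11 mm above this point, brass line round its rim. Taken by its rim from above, in any yaw; it cannot turn. At the start it is all the way down: this point 151 mm above the bench, the pad's underside 20 mm above the housing
- stand: the stand's fixed part: blue housing, diameter 64 mm, top 120 mm above the bench, on a base plate 130 mm square; origin under its centre. Hidden inside is a sprung catch; its height differs from stand to stand, so the first click comes after 10 to 37 mm of lift, not known beforehand; later ones 10 mm apart. The catch gives 1 mm per 10 N, bears 18 N at most (do not press on it), has no release
- column: the sliding steel column (16 mm) with the pad and six teeth; origin 151 mm below the pad's centre, z up; 0.25 to 0.45 kg, can rise 95 mm. Before each click the pull grows over some 7 mm of lift by 5 to 14 N above the bare weight, then falls back at once: that fall is the click; 1 mm more and the catch is fully in. Then 2 to 3 mm of free lift. Let down, it sinks as far as it was lifted past the click, onto the catch
- tumbler_mid (a point): centre (half-way up) of the clear upturned glass tumbler with two pink rings: 76 mm high, diameter 46 mm at the foot, 42 mm near the top, 44 mm at this point, 0.16 kg; it stands on the bench on its foot, z axis up. The foot is 38 mm below this point
- tumbler: the same tumbler; origin at the centre of its foot, z up
- frit_jar_mid (a point): bystander: centre of an amber glass jar with black lid, diameter 52 mm, 75 mm high, on the bench
- optic_mould_mid (a point): bystander: centre of a round brass mould, diameter 60 mm, 60 mm high, on the bench
- wrench: bystander: steel wrench lying on the bench
- cork_pad_mid (a point): bystander: centre of a cork slab 100 x 75 x 18 mm lying on the bench
- paddle: bystander: paddle with a handle lying on the bench
- wood_block_mid (a point): bystander: centre of a round dark wooden block, diameter 72 mm, 50 mm high, on the bench
- torch: fixed bench torch, unlit, on a post: origin at the centre of its foot (80 mm square), brass body up to 255 mm above the bench, leaning up to 60 mm from the post
Things that resemble listed ones, but are neither listed nor needed, are in the scene too. What is shaped like the stand but green is not meant.

How it is judged:
On the way:
1. the pad has been let down on the catch after exactly three clicks and let go, before the tumbler is on it (contact force between column_c2 and anything else above 0.4 N and contact force between the fingers and column below 0.1 N and horizontal distance between tumbler_mid and pad above 0.06 m), for 0.2 s.
At the end, for the whole second after the job is handed in: the third tooth from the top rests on the catch (exactly three clicks), and the tumbler stands still and upright (within 0.1 rad) on the pad, its centre within 10 mm of the pad's centre (contact force between column_c2 and anything else above 0.4 N and horizontal distance between tumbler_mid and pad below 0.01 m and z of tumbler_mid in the frame of pad between 0.045 and 0.053 m and angle between tumbler_mid's own z axis and vertical below 0.1 rad and linear speed of tumbler below 0.02 m/s and contact force between tumbler and column above 0.5 N); the robot touches nothing.
It fails at once if the catch is loaded with more than 18 N (pressed or slammed down) (contact force between any of column_c0, column_c1, column_c2, column_c3, column_c4, column_c5 and anything else above 18 N).
It fails at once if the tumbler is knocked against the pad or dropped on it (more than 20 N) (contact force between tumbler and column above 20 N).
It fails at once if the tumbler is tipped over (more than 0.6 rad) (angle between tumbler_mid's own z axis and vertical above 0.6 rad).
It fails at once if a bystander is moved by more than 30 mm (distance of any of frit_jar_mid, optic_mould_mid, wrench, cork_pad_mid, paddle, wood_block_mid from where it was at the start of the episode above 0.03 m).
It also fails if it takes over 72 s, if anything falls off the work surface, if the arm or the gripper's body presses on something with over 40 N, if the wrist force passes 120 N, or if a joint passes its speed limit or range.

## Robot

A 6-joint arm with a two-finger parallel gripper is mounted at the origin on the work surface. World frame = base frame: x ahead of the robot, y to its left, z up, the work surface at z = 0. Lengths are in m, angles in rad, forces in N, time in s.
With the tool pointing down it reaches from about 0.275 to 0.85 m from the base axis. Payload 5.2 kg.
Tool frame: the origin (TCP) lies between the finger pads; the fingertips stand 11 mm ahead of it and the grasp point (between the pads) lies 8 mm behind it; x points along the fingers, z is the direction in which the jaws open and shut, and the axes are right-handed (so a half turn about x gives the same grasp; the last joint's range is limited). The gripper opens to 85 mm and grips with 20 to 120 N. Pads are 22 mm wide; open, the fingers measure 114 mm over their backs; the gripper's body (76 mm by 85 mm) begins 54 mm behind the grasp point. The pads swing forward as they close: fully open they stand 13 mm farther back than shut.
Start: joints at [1.033, 0.259, 1.535, -0, 1.348, -0.203], TCP at [0.181, 0.519, 0.242] pointing down, gripper open.
Joint ranges: [-3.14, 3.14], [-0.91, 2.08], [0.19, 2.58], [-1.22, 4.36], [0.22, 2.71], [-3.12, 3.12]. Speed limits (rad/s): [2.57, 2.57, 3.14, 3.14, 3.14, 3.14].

## Interface

Orientations are given as [roll, pitch, yaw] about the fixed x, y, z axes, in that order (R = Rz(yaw) Ry(pitch) Rx(roll)).
In Python, from bench import ctrl gives the robot as it stands.
- The arm moves only by the shell command python3 -m crank 'ROWS' [OPENING]. ROWS is a JSON object of lists of equal length, an entry for each row: "travel": the shift along the tool's x, y, z in units of 15 cm (1.0 is 15 cm), a list of three; "angular": the turn, a rotation vector about the tool's x, y, z in units of 180 degrees (1.0 is 180 degrees), a list of three. A call has 1 to 10 rows; each row shifts and turns the commanded pose from where the row before left it, along the tool's axes as they then stand; what a row does not reach is not made up. A row lasts 1/10 s, in which the tool goes at most 50 mm and 8.59 degrees, less where a joint would pass 70% of its speed; a pose out of reach is approached as far as the arm can. A call with a number of a shift or a turn outside -1 to 1 is refused whole. A call with a gripper value outside its range is refused whole. OPENING is the opening, from 0 (shut) to 1 (fully open), set as the call begins (- or left out, the last holds). The fingers move at their own pace and stop on an object; the grip force is fixed at half the most. Time passes only in rows, so rows that do not move let the fingers close. It gives the time, the measured TCP pose, the force and the opening at its end, in the units of the state.
- ctrl.get_state(): the state, without advancing time (a new reading comes with each control period).
- ctrl.grab_frame(name): name is "scene" or "side" or "wrist"; returns a dict with "img" (384x512x3 uint8, red, green, blue), "z_map" (384x512 float32, m along the optical axis (not along the pixel's ray), 0 where there is no reading), "intrinsics" (3x3 intrinsics, pixels), "rvec" (rotation vector, rad) and "tvec" (3), from world to camera coordinates, as OpenCV has them. Camera axes: x right, y down, z forward; pixel columns grow to the right and rows downward; lengths in m; the calibration is good to about 2 mm. The wrist camera is an equidistant fisheye: a pixel r from the principal point sees the ray r / f radians off the axis. A picture is of the moment at which its call begins.
- ctrl.close_job(): hands the job in, once; it reports no verdict.
Trained networks look in a picture, given as the dict that the camera call returned (one of the last four; its "shot" number tells which), for a name from the list of things; names that differ only in an ending like _2 or _b are one class to them, and where a whole thing is asked for, a point or a joint stands for the part that bears it (a point fixed in the world has none). Each returns a list of dicts, best first, with "conf" (0 to 1); they miss things now and then, are a little off and sometimes report something else, mostly with a low value. They report only what shows in the picture. A call takes as long as a camera call. They do not tell look-alikes from the thing itself.
- ctrl.regions_of(target, picture): "mask" (384x512 bool, what is visible of it) and "centre" ([column, row] in pixels, amid what is visible of it).
The state is a dict: "t": time; "qpos": joint angles; "dq": joint speeds; "joint_torque": joint torques, N m; "tcp_pos": TCP position; "eef_rot": TCP orientation; "contact_force": force on the tool from outside, world axes, zero at the start; "moment": the same for the moment, N m; "finger_gap": finger opening in m.
Only numpy, scipy, OpenCV 4.12 (cv2) and the standard library are available. Lean on these libraries where they do the work, as an engineer would, in place of code of your own. Each camera call takes 0.05 s, during which the arm holds its last target.

## Working session

There is one attempt and no reset: what is moved stays moved. The work goes in short steps, Python scripts to look and compute and a shell command to move; the robot and the scene stay as the last step left them, time stands still between calls to the robot, and variables do not carry over. Pictures are saved under pics/ and viewed, and the job is handed in when it is done.

```bash
ls; mkdir -p pics
python3 - <<'E'
from bench import ctrl
import cv2,numpy as np
s=ctrl.get_state()
print({k:np.round(v,3).tolist() for k,v in s.items()})
for n in ["scene","side"]:
    f=ctrl.grab_frame(n)
    cv2.imwrite(f"pics/{n}0.png",cv2.resize(f["img"][:,:,::-1],(800,600)))
    np.savez(f"{n}0.npz",**{k:f[k] for k in ["img","z_map","intrinsics","rvec","tvec"]})
    for t in ["pad","stand","tumbler","torch","frit_jar_mid","optic_mould_mid","wrench","cork_pad_mid","paddle","wood_block_mid"]:
        R=cv2.Rodrigues(np.array(f["rvec"]))[0];K=f["intrinsics"]
        for d in ctrl.regions_of(t,f)[:3]:
            m=d["mask"]; v,u=np.nonzero(m&(f["z_map"]>0)); z=f["z_map"][v,u]
            P=np.stack([(u-K[0,2])/K[0,0]*z,(v-K[1,2])/K[1,1]*z,z],1)
            W=(P-np.array(f["tvec"]).ravel())@R
            print(n,t,round(d["conf"],2),np.round(d["centre"]),m.sum(), np.round(np.percentile(W,[2,50,98],axis=0),3).tolist() if len(W) else None)
E
```

```text
pics
{'t': 0.0, 'qpos': [1.033, 0.259, 1.536, -0.0, 1.348, -0.203], 'dq': [0.001, 0.0, -0.001, 0.002, 0.001, -0.0], 'joint_torque': [-0.002, -44.602, -29.058, -0.001, 0.012, -0.0], 'tcp_pos': [0.18, 0.519, 0.241], 'eef_rot': [2.941, 1.569, -2.106], 'contact_force': [0.248, -0.094, -0.286], 'moment': [-0.053, 0.028, 0.032], 'finger_gap': 0.086}
scene pad 0.77 [319. 156.] 364 [[0.32, 0.057, 0.143], [0.35, 0.087, 0.162], [0.373, 0.111, 0.166]]
scene pad 0.74 [262. 194.] 458 [[0.521, 0.05, 0.143], [0.552, 0.08, 0.162], [0.577, 0.105, 0.165]]
scene pad 0.72 [360. 326.] 865 [[0.608, 0.413, 0.119], [0.641, 0.442, 0.162], [0.667, 0.469, 0.165]]
scene stand 0.9 [346. 344.] 3676 [[0.579, 0.379, 0.005], [0.656, 0.444, 0.01], [0.701, 0.503, 0.164]]
scene stand 0.89 [313. 183.] 2050 [[0.292, 0.018, 0.002], [0.365, 0.095, 0.019], [0.411, 0.148, 0.164]]
scene stand 0.66 [265. 219.] 2276 [[0.49, 0.012, 0.005], [0.566, 0.092, 0.014], [0.615, 0.142, 0.164]]
scene tumbler 0.57 [167. 180.] 366 [[0.639, -0.241, 0.001], [0.662, -0.211, 0.053], [0.678, -0.203, 0.079]]
scene torch 0.65 [258. 301.] 1619 [[0.
[... 1604 characters left out ...]
463, -0.152, 0.055], [0.49, -0.122, 0.076]]
side optic_mould_mid 0.9 [340. 339.] 885 [[0.46, -0.379, 0.004], [0.478, -0.359, 0.058], [0.509, -0.328, 0.062]]
side optic_mould_mid 0.43 [356. 256.] 522 [[0.634, -0.247, 0.001], [0.644, -0.233, 0.056], [0.672, -0.208, 0.078]]
side wrench 0.62 [351. 224.] 327 [[0.681, -0.122, -0.0], [0.759, -0.108, 0.006], [0.849, -0.089, 0.01]]
side cork_pad_mid 0.77 [312. 187.] 618 [[0.71, 0.025, 0.002], [0.757, 0.058, 0.017], [0.809, 0.101, 0.02]]
side paddle 0.88 [150. 176.] 505 [[0.234, 0.364, -0.001], [0.381, 0.409, 0.005], [0.484, 0.468, 0.02]]
side wood_block_mid 0.59 [278. 351.] 1184 [[0.325, -0.342, -0.001], [0.353, -0.315, 0.048], [0.39, -0.278, 0.052]]
```

View pics/scene0.png

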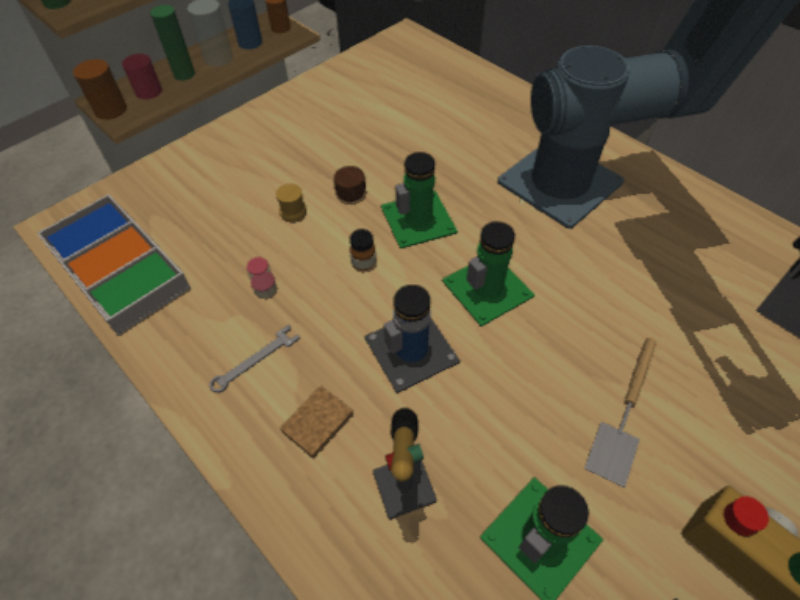

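View pics/side0.png

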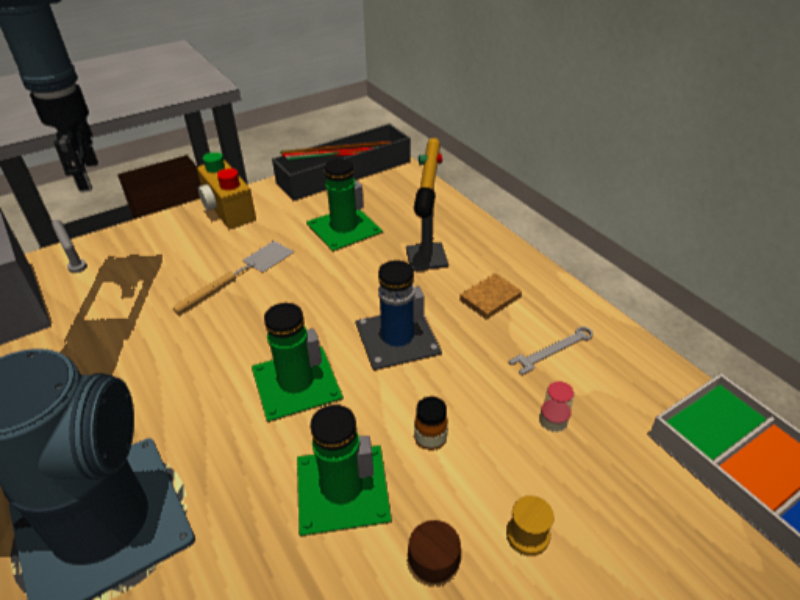

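The scene picture shows four stands. The three at (418,195), (490,270) and (545,540) are green. The one at (410,330) is blue, so it fits the description. In the side picture it is at (398,315). The only tumbler is the pink-ringed one at (260,277), or (557,405) in the side view. I'll confirm both in an enlarged crop and refine their centres.

```bash
cat > h.py <<'E'
import cv2,numpy as np
from scipy.optimize import least_squares
def cloud(f,m=None):
    R=cv2.Rodrigues(np.array(f["rvec"]))[0];K=f["intrinsics"]
    ok=f["z_map"]>0
    if m is not None: ok&=m
    v,u=np.nonzero(ok); z=f["z_map"][v,u]
    P=np.stack([(u-K[0,2])/K[0,0]*z,(v-K[1,2])/K[1,1]*z,z],1)
    return (P-np.array(f["tvec"]).ravel())@R
def circ(xy,r):
    # known radius fit to side points
    return least_squares(lambda c:np.hypot(*(xy-c).T)-r,xy.mean(0),loss="soft_l1",f_scale=.002).x
E
python3 - <<'E'
from h import *
out=[]
for n,(a,b) in {"scene":((262,205),(167,178)),"side":((253,205),(356,258))}.items():
    f=dict(np.load(f"{n}0.npz"))
    W=cloud(f)
    for nm,c in (("stand",(.55,.08)),("tum",(.657,-.225))):
        d=np.hypot(W[:,0]-c[0],W[:,1]-c[1]); 
        if nm=="stand":
            top=W[(d<.05)&(W[:,2]>.155)]; print(n,"padtop n",len(top),"bbox mid",(top[:,:2].min(0)+top[:,:2].max(0))/2,"mean",top.mean(0),np.ptp(top,axis=0))
            hs=W[(d<.05)&(W[:,2]>.03)&(W[:,2]<.115)]; 
            s=W[(d<.05)&(W[:,2]>.143)&(W[:,2]<.157)]; print(" side pad fit",len(s),circ(s[:,:2],.03)," hous",circ(hs[:,:2],.032))
        else:
            t=W[(d<.045)&(W[:,2]>.015)&(W[:,2]<.068)]; print(n,"tum",len(t),circ(t[:,:2],.022))
            q=W[(d<.045)&(W[:,2]>.072)]; print(" top",len(q),q.mean(0),(q.min(0)+q.max(0))/2)
    im=f["img"][:,:,::-1]
    for (u,v) in (a,b): out.append(cv2.resize(im[v-45:v+45,u-45:u+45],(380,380),interpolation=cv2.INTER_CUBIC))
cv2.imwrite("pics/crops0.png",cv2.resize(np.vstack([np.hstack(out[:2]),np.hstack(out[2:])]),(600,600)))
E
```

```text
scene padtop n 395 bbox mid [0.54746675 0.07607238] mean [0.54916802 0.07786699 0.16223597] [0.06137334 0.05922879 0.01058466]
 side pad fit 72 [0.54721392 0.07537052]  hous [0.55253102 0.07081848]
scene tum 180 [ 0.65581271 -0.22610991]
 top 128 [ 0.65693155 -0.22351054  0.07609869] [ 0.65774531 -0.22377341  0.07591185]
side padtop n 288 bbox mid [0.54751952 0.07479967] mean [0.54552742 0.07277615 0.16068007] [0.05891943 0.05997769 0.00954764]
 side pad fit 92 [0.54757416 0.07621869]  hous [0.55056664 0.07740733]
side tum 268 [ 0.65676577 -0.22442501]
 top 176 [ 0.65471918 -0.22594584  0.07520005] [ 0.65572569 -0.22595445  0.07526469]
```

View pics/crops0.png

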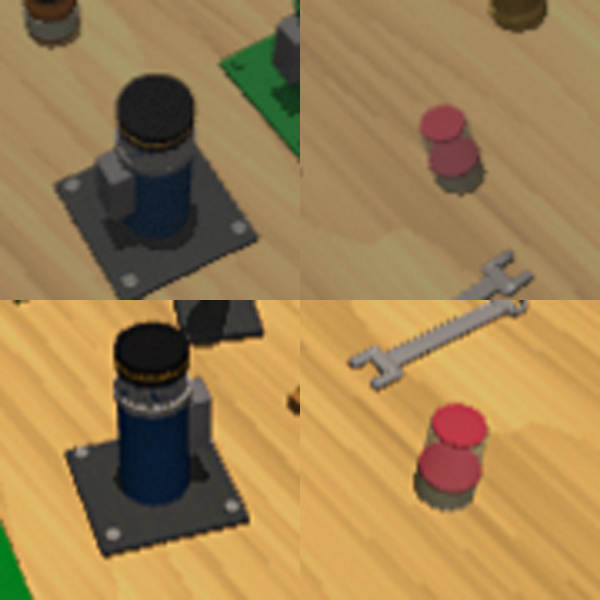

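The crops confirm it: a blue stand with a black pad and brass line, and a clear tumbler with two pink rings. The pad is at about (0.5475, 0.0755) and the tumbler at about (0.656, −0.225). Next I'll work out the first move.

```bash
cat >> h.py <<'E'
from scipy.spatial.transform import Rotation as Ro
def rel(target):
    from bench import ctrl
    s=ctrl.get_state(); R=Ro.from_euler("xyz",s["eef_rot"]).as_matrix(); p=np.array(s["tcp_pos"])
    print("t",round(s["t"],2),"p",p.round(4),"F",np.round(s["contact_force"],2),"gap",round(s["finger_gap"],4),"q",np.round(s["qpos"],2))
    print("R",R.round(3).tolist()); d=R.T@(np.array(target)-p)
    print("tool shift m",d.round(4),"units",(d/.15).round(4)," tilt rotvec(units) to vertical", (tilt(R)/np.pi).round(4))
def tilt(R):
    x=R[:,0]; ax=np.cross(x,[0,0,-1]); return R.T@ax
E
python3 -c "
from h import *
rel([.5475,.0755,.242])"
```

```text
t 1.1 p [0.1807 0.5195 0.2423] F [ 0.59 -0.06 -0.97] gap 0.0858 q [ 1.03  0.26  1.54 -0.    1.35 -0.2 ]
R [[0.0, -0.944, 0.329], [-0.0, 0.329, 0.944], [-1.0, -0.0, 0.0]]
tool shift m [ 3.000e-04 -4.923e-01 -2.988e-01] units [ 2.100e-03 -3.282e+00 -1.992e+00]  tilt rotvec(units) to vertical [-0.  0.  0.]
```

```bash
python3 -m crank '{"travel":[[0,-0.1,-0.06],[0,-0.16,-0.1],[0,-0.18,-0.11],[0,-0.18,-0.11],[0,-0.18,-0.11],[0,-0.18,-0.11],[0,-0.18,-0.11],[0,-0.18,-0.11],[0,-0.18,-0.11],[0,-0.18,-0.11]],"angular":[[0,0,0],[0,0,0],[0,0,0],[0,0,0],[0,0,0],[0,0,0],[0,0,0],[0,0,0],[0,0,0],[0,0,0]]}' 1; python3 -m crank '{"travel":[[0,-0.18,-0.11],[0,-0.18,-0.11],[0,-0.18,-0.11],[0,-0.18,-0.11],[0,-0.18,-0.11],[0,-0.18,-0.11],[0,-0.18,-0.11],[0,-0.16,-0.1],[0,-0.1,-0.06],[0,0,0]],"angular":[[0,0,0],[0,0,0],[0,0,0],[0,0,0],[0,0,0],[0,0,0],[0,0,0],[0,0,0],[0,0,0],[0,0,0]]}' ; python3 -c "
from h import *
rel([.5475,.0755,.143])"
```

```text
t: 2.1
tcp_pos: [0.371, 0.2873, 0.2425]
eef_rot: [-0.802, 1.57, 0.434]
contact_force: [0.0, 0.4, -0.7]
finger_gap: 0.0855
t: 3.1
tcp_pos: [0.541, 0.08, 0.2421]
eef_rot: [-2.293, 1.57, -1.059]
contact_force: [0.2, -0.6, -0.4]
finger_gap: 0.0856
t 3.1 p [0.541  0.08   0.2421] F [ 0.22 -0.55 -0.37] gap 0.0856 q [-0.06  0.25  1.54 -0.    1.35 -1.29]
R [[0.0, -0.944, 0.331], [-0.0, 0.331, 0.944], [-1.0, -0.0, -0.0]]
tool shift m [ 0.0991 -0.0076 -0.0021] units [ 0.6604 -0.0507 -0.014 ]  tilt rotvec(units) to vertical [-0.     -0.0001  0.0001]
```

```bash
python3 -m crank '{"travel":[[0.05,-0.025,-0.007],[0.1,-0.025,-0.007],[0.05,0,0],[0,0,0]],"angular":[[0,0,0],[0,0,0],[0,0,0],[0,0,0]]}'
python3 - <<'E'
from h import *
from bench import ctrl
rel([.5475,.0755,.143])
f=ctrl.grab_frame("wrist")
cv2.imwrite("pics/w1.png",cv2.resize(f["img"][:,:,::-1],(800,600)))
print(f["intrinsics"],f["tvec"],f["rvec"])
# fisheye cloud
K=f["intrinsics"];R=cv2.Rodrigues(np.array(f["rvec"]))[0]
v,u=np.nonzero(f["z_map"]>0);z=f["z_map"][v,u]
a=(u-K[0,2])/K[0,0];b=(v-K[1,2])/K[1,1];th=np.hypot(a,b);k=np.tan(th)/np.maximum(th,1e-9)
P=np.stack([a*k*z,b*k*z,z],1);W=(P-np.array(f["tvec"]).ravel())@R
t=W[(np.abs(W[:,2]-.162)<.004)&(np.hypot(W[:,0]-.5475,W[:,1]-.0755)<.045)]
print(len(t),t.mean(0),(t.min(0)+t.max(0))/2,np.ptp(t,axis=0))
E
```

```text
t: 3.5
tcp_pos: [0.5446, 0.0782, 0.2108]
eef_rot: [1.767, 1.567, 3.004]
contact_force: [0.1, -0.1, -0.3]
finger_gap: 0.0857
t 3.5 p [0.5446 0.0782 0.2108] F [ 0.07 -0.05 -0.25] gap 0.0857 q [-0.06  0.28  1.58  0.    1.28 -1.3 ]
R [[-0.003, -0.945, 0.328], [0.0, 0.328, 0.945], [-1.0, 0.003, -0.001]]
tool shift m [ 0.0678 -0.0038 -0.0016] units [ 0.4517 -0.0255 -0.0105]  tilt rotvec(units) to vertical [-0.     -0.0002 -0.0011]
[[297.31863964   0.         254.96469535]
 [  0.         297.31863964 189.52679257]
 [  0.           0.           1.        ]] [-0.25325285 -0.49487694  0.20328861] [-2.34942763 -1.67149432 -0.25561124]
5714 [0.54514641 0.0785955  0.16130743] [0.54681941 0.07811457 0.1608772 ] [0.06007896 0.05905082 0.0057469 ]
```

View pics/w1.png

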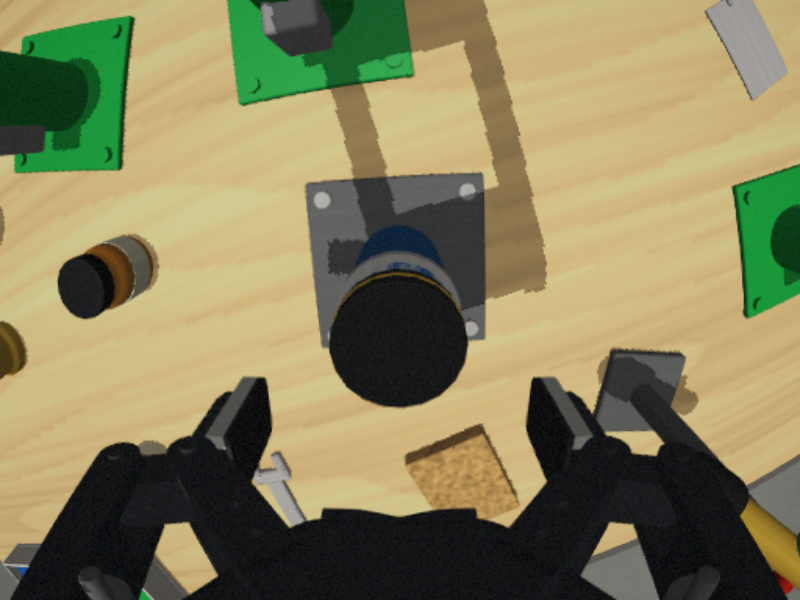

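The pad, centred at (398,340), lies midway between the fingers at (267..528). I'll descend onto it and close.

```bash
python3 -m crank '{"travel":[[0.08,-0.01,0],[0.12,-0.01,0],[0.12,0,0],[0.08,0,0],[0.05,0,0],[0.015,0,0],[0,0,0]],"angular":[[0,0,0],[0,0,0],[0,0,0],[0,0,0],[0,0,0],[0,0,0],[0,0,0]]}'
python3 - <<'E'
from h import *
from bench import ctrl
rel([.547,.0765,.141])
E
```

```text
t: 4.25
tcp_pos: [0.5492, 0.0763, 0.1426]
eef_rot: [-1.391, 1.571, -0.155]
contact_force: [-0.3, -0.2, 0.6]
finger_gap: 0.0854
t 4.25 p [0.5492 0.0763 0.1426] F [-0.31 -0.18  0.56] gap 0.0854 q [-0.06  0.35  1.66 -0.    1.13 -1.3 ]
R [[0.0, -0.944, 0.329], [-0.0, 0.329, 0.944], [-1.0, -0.0, 0.0]]
tool shift m [ 0.0016  0.0021 -0.0005] units [ 0.0108  0.0142 -0.0033]  tilt rotvec(units) to vertical [-0.  0.  0.]
```

```bash
python3 -m crank '{"travel":[[0,0.01,0],[0,0,0],[0,0,0],[0,0,0],[0,0,0],[0,0,0]],"angular":[[0,0,0],[0,0,0],[0,0,0],[0,0,0],[0,0,0],[0,0,0]]}' 0; python3 -m crank '{"travel":[[0,0,0],[0,0,0],[0,0,0],[0,0,0]],"angular":[[0,0,0],[0,0,0],[0,0,0],[0,0,0]]}'
```

```text
t: 4.85
tcp_pos: [0.5479, 0.0767, 0.1437]
eef_rot: [-1.367, 1.569, -0.131]
contact_force: [-2.1, 0.6, 4.7]
finger_gap: 0.0581
t: 5.25
tcp_pos: [0.5479, 0.0767, 0.1438]
eef_rot: [-1.346, 1.569, -0.11]
contact_force: [-2.0, 1.0, 5.7]
finger_gap: 0.0588
```

Run:
```python
from h import *
from bench import ctrl
rel([.547,.0765,.141])
f=ctrl.grab_frame("side")
cv2.imwrite("pics/s2.png",cv2.resize(f["img"][130:280,160:360,::-1],(800,600)))
```

```text
t 5.25 p [0.5479 0.0767 0.1438] F [-1.96  1.03  5.7 ] gap 0.0588 q [-0.06  0.35  1.67 -0.    1.13 -1.3 ]
R [[0.001, -0.945, 0.328], [-0.0, 0.328, 0.945], [-1.0, -0.001, 0.0]]
tool shift m [ 0.0028  0.0008 -0.0005] units [ 0.0184  0.0051 -0.0035]  tilt rotvec(units) to vertical [0.     0.0001 0.0004]
```

View pics/s2.png

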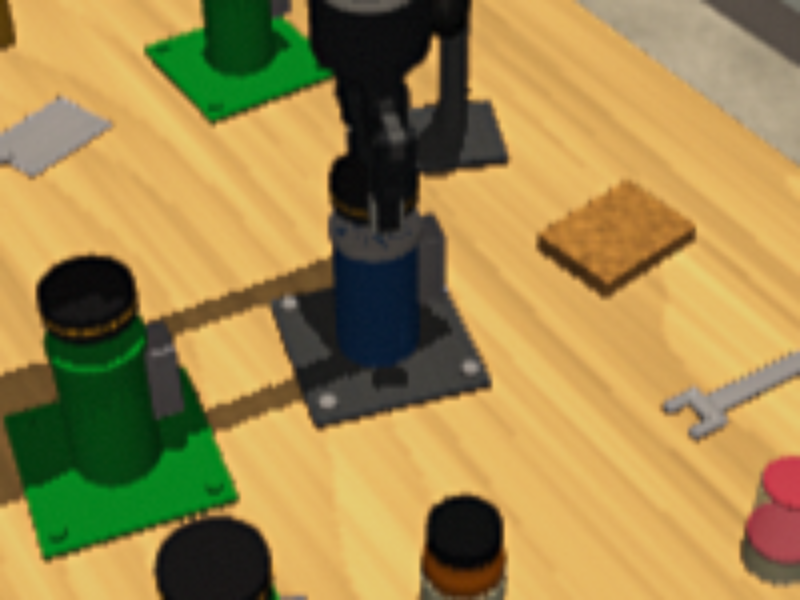

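Gripped at a gap of 58.8 mm. I'll lift in small steps with a force reading after each. The first 10 mm cannot click.

```bash
cat > filt.sh <<'E'
grep -E "^t:|tcp_pos|contact" | paste - - - 
E
(for i in 1; do
python3 -m crank '{"travel":[[-0.007,0,0],[-0.007,0,0]],"angular":[[0,0,0],[0,0,0]]}'
python3 -m crank '{"travel":[[-0.007,0,0],[-0.007,0,0]],"angular":[[0,0,0],[0,0,0]]}'
python3 -m crank '{"travel":[[-0.007,0,0],[-0.007,0,0]],"angular":[[0,0,0],[0,0,0]]}'
python3 -m crank '{"travel":[[-0.007,0,0],[-0.007,0,0]],"angular":[[0,0,0],[0,0,0]]}'
done) | bash filt.sh
```

```text
t: 5.5	tcp_pos: [0.5478, 0.0767, 0.1445]	contact_force: [2.4, 0.7, -4.1]
t: 5.7	tcp_pos: [0.5478, 0.0767, 0.1466]	contact_force: [3.6, 0.2, -3.7]
t: 5.9	tcp_pos: [0.5478, 0.0767, 0.1489]	contact_force: [2.3, -0.0, -3.8]
t: 6.1	tcp_pos: [0.5478, 0.0767, 0.1511]	contact_force: [3.8, 0.3, -4.8]
```

```bash
(
python3 -m crank '{"travel":[[-0.007,0,0]],"angular":[[0,0,0]]}'
python3 -m crank '{"travel":[[-0.007,0,0]],"angular":[[0,0,0]]}'
python3 -m crank '{"travel":[[-0.007,0,0]],"angular":[[0,0,0]]}'
python3 -m crank '{"travel":[[-0.007,0,0]],"angular":[[0,0,0]]}'
python3 -m crank '{"travel":[[-0.007,0,0]],"angular":[[0,0,0]]}'
python3 -m crank '{"travel":[[-0.007,0,0]],"angular":[[0,0,0]]}'
python3 -m crank '{"travel":[[-0.007,0,0]],"angular":[[0,0,0]]}'
python3 -m crank '{"travel":[[-0.007,0,0]],"angular":[[0,0,0]]}'
python3 -m crank '{"travel":[[-0.007,0,0]],"angular":[[0,0,0]]}'
python3 -m crank '{"travel":[[-0.007,0,0]],"angular":[[0,0,0]]}'
) | bash filt.sh
```

```text
t: 6.2	tcp_pos: [0.5478, 0.0768, 0.1522]	contact_force: [3.5, 0.5, -4.9]
t: 6.3	tcp_pos: [0.5478, 0.0768, 0.1533]	contact_force: [3.2, -0.2, -5.1]
t: 6.4	tcp_pos: [0.5478, 0.0768, 0.1543]	contact_force: [4.0, 0.5, -4.8]
t: 6.5	tcp_pos: [0.5478, 0.0767, 0.1553]	contact_force: [3.6, 0.4, -4.7]
t: 6.6	tcp_pos: [0.5478, 0.0767, 0.1564]	contact_force: [3.9, 0.2, -4.8]
t: 6.7	tcp_pos: [0.5478, 0.0767, 0.1574]	contact_force: [4.4, 1.3, -3.4]
t: 6.8	tcp_pos: [0.5478, 0.0768, 0.1585]	contact_force: [4.2, 1.4, -4.8]
t: 6.9	tcp_pos: [0.5478, 0.0768, 0.1595]	contact_force: [3.7, 1.1, -5.4]
t: 7.0	tcp_pos: [0.5478, 0.0767, 0.1606]	contact_force: [5.3, 1.3, -3.9]
t: 7.1	tcp_pos: [0.5478, 0.0768, 0.1616]	contact_force: [4.8, 0.7, -4.2]
```

```bash
(
python3 -m crank '{"travel":[[-0.007,0,0]],"angular":[[0,0,0]]}'
python3 -m crank '{"travel":[[-0.007,0,0]],"angular":[[0,0,0]]}'
python3 -m crank '{"travel":[[-0.007,0,0]],"angular":[[0,0,0]]}'
python3 -m crank '{"travel":[[-0.007,0,0]],"angular":[[0,0,0]]}'
python3 -m crank '{"travel":[[-0.007,0,0]],"angular":[[0,0,0]]}'
python3 -m crank '{"travel":[[-0.007,0,0]],"angular":[[0,0,0]]}'
python3 -m crank '{"travel":[[-0.007,0,0]],"angular":[[0,0,0]]}'
python3 -m crank '{"travel":[[-0.007,0,0]],"angular":[[0,0,0]]}'
python3 -m crank '{"travel":[[-0.007,0,0]],"angular":[[0,0,0]]}'
python3 -m crank '{"travel":[[-0.007,0,0]],"angular":[[0,0,0]]}'
) | bash filt.sh
```

```text
t: 7.2	tcp_pos: [0.5478, 0.0768, 0.1627]	contact_force: [5.4, 0.5, -4.1]
t: 7.3	tcp_pos: [0.5478, 0.0767, 0.1637]	contact_force: [5.0, 1.2, -4.7]
t: 7.4	tcp_pos: [0.5478, 0.0768, 0.1647]	contact_force: [4.6, -0.4, -5.2]
t: 7.5	tcp_pos: [0.5478, 0.0767, 0.1658]	contact_force: [4.5, -0.1, -3.7]
t: 7.6	tcp_pos: [0.5478, 0.0768, 0.1669]	contact_force: [5.7, 0.1, -4.4]
t: 7.7	tcp_pos: [0.5478, 0.0768, 0.1679]	contact_force: [5.8, 1.0, -4.1]
t: 7.8	tcp_pos: [0.5478, 0.0767, 0.1689]	contact_force: [5.2, 0.1, -5.2]
t: 7.9	tcp_pos: [0.5478, 0.0767, 0.17]	contact_force: [5.4, 1.4, -4.2]
t: 8.0	tcp_pos: [0.5478, 0.0767, 0.171]	contact_force: [5.4, 0.8, -3.6]
t: 8.1	tcp_pos: [0.5478, 0.0768, 0.1721]	contact_force: [5.4, 0.1, -4.1]
```

There is no ramp after about 28 mm. I'll check that the pad is really rising with the fingers.

Run:
```python
from h import *
from bench import ctrl
a=dict(np.load("side0.npz"))
f=ctrl.grab_frame("side")
cv2.imwrite("pics/s3.png",cv2.resize(f["img"][110:260,160:360,::-1],(800,600),interpolation=cv2.INTER_CUBIC))
```

```text
(no output)
```

View pics/s3.png

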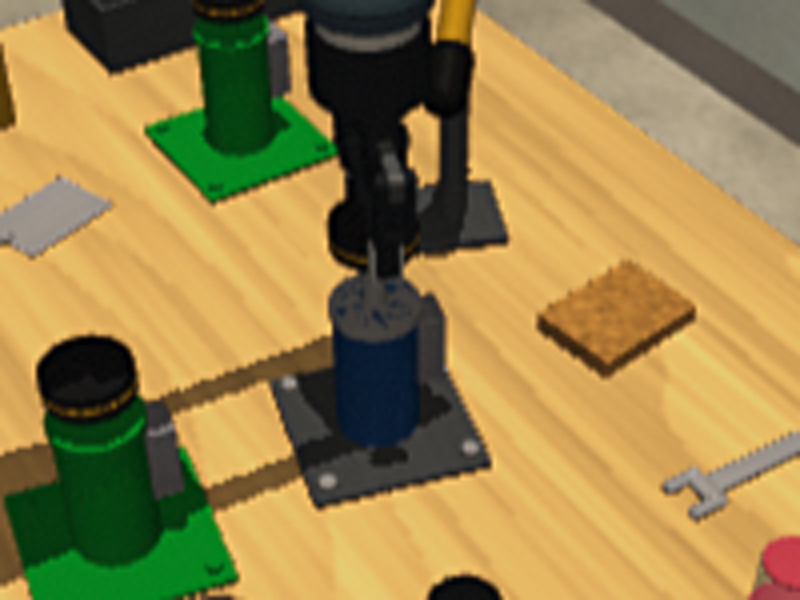

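The pad has risen: its rim at (372,245) is clear of the housing top at (375,305), with the column showing between them. I'll keep going.

```bash
(
python3 -m crank '{"travel":[[-0.007,0,0]],"angular":[[0,0,0]]}'
python3 -m crank '{"travel":[[-0.007,0,0]],"angular":[[0,0,0]]}'
python3 -m crank '{"travel":[[-0.007,0,0]],"angular":[[0,0,0]]}'
python3 -m crank '{"travel":[[-0.007,0,0]],"angular":[[0,0,0]]}'
python3 -m crank '{"travel":[[-0.007,0,0]],"angular":[[0,0,0]]}'
python3 -m crank '{"travel":[[-0.007,0,0]],"angular":[[0,0,0]]}'
python3 -m crank '{"travel":[[-0.007,0,0]],"angular":[[0,0,0]]}'
python3 -m crank '{"travel":[[-0.007,0,0]],"angular":[[0,0,0]]}'
python3 -m crank '{"travel":[[-0.007,0,0]],"angular":[[0,0,0]]}'
python3 -m crank '{"travel":[[-0.007,0,0]],"angular":[[0,0,0]]}'
) | bash filt.sh
```

```text
t: 8.25	tcp_pos: [0.5478, 0.0767, 0.1731]	contact_force: [5.0, 0.7, -4.3]
t: 8.35	tcp_pos: [0.5478, 0.0767, 0.1739]	contact_force: [7.5, 1.0, -7.4]
t: 8.45	tcp_pos: [0.5477, 0.0768, 0.1745]	contact_force: [7.9, 0.2, -12.7]
t: 8.55	tcp_pos: [0.5477, 0.0768, 0.175]	contact_force: [9.4, 0.6, -14.0]
t: 8.65	tcp_pos: [0.5477, 0.0767, 0.1757]	contact_force: [9.9, 0.1, -15.5]
t: 8.75	tcp_pos: [0.5477, 0.0767, 0.1766]	contact_force: [8.9, 0.4, -16.0]
t: 8.85	tcp_pos: [0.5477, 0.0767, 0.1775]	contact_force: [9.4, 1.0, -16.8]
t: 8.95	tcp_pos: [0.5477, 0.0767, 0.1783]	contact_force: [10.8, 1.4, -17.7]
t: 9.05	tcp_pos: [0.5478, 0.0767, 0.1797]	contact_force: [6.0, 1.0, -5.5]
t: 9.15	tcp_pos: [0.5478, 0.0768, 0.1819]	contact_force: [5.2, 1.6, -3.8]
```

The first click came at TCP z of about 0.179. The second should come near 0.189 and the third near 0.199.

```bash
(
python3 -m crank '{"travel":[[-0.007,0,0]],"angular":[[0,0,0]]}'
python3 -m crank '{"travel":[[-0.007,0,0]],"angular":[[0,0,0]]}'
python3 -m crank '{"travel":[[-0.007,0,0]],"angular":[[0,0,0]]}'
python3 -m crank '{"travel":[[-0.007,0,0]],"angular":[[0,0,0]]}'
python3 -m crank '{"travel":[[-0.007,0,0]],"angular":[[0,0,0]]}'
python3 -m crank '{"travel":[[-0.007,0,0]],"angular":[[0,0,0]]}'
python3 -m crank '{"travel":[[-0.007,0,0]],"angular":[[0,0,0]]}'
python3 -m crank '{"travel":[[-0.007,0,0]],"angular":[[0,0,0]]}'
python3 -m crank '{"travel":[[-0.007,0,0]],"angular":[[0,0,0]]}'
) | bash filt.sh
```

```text
t: 9.25	tcp_pos: [0.5478, 0.0767, 0.1834]	contact_force: [5.2, -0.1, -4.9]
t: 9.35	tcp_pos: [0.5477, 0.0768, 0.1842]	contact_force: [7.4, 1.8, -10.5]
t: 9.45	tcp_pos: [0.5477, 0.0767, 0.1847]	contact_force: [9.4, 0.7, -13.7]
t: 9.55	tcp_pos: [0.5477, 0.0768, 0.1853]	contact_force: [9.8, 0.9, -14.5]
t: 9.65	tcp_pos: [0.5477, 0.0767, 0.1861]	contact_force: [10.1, 0.5, -16.0]
t: 9.75	tcp_pos: [0.5477, 0.0768, 0.1869]	contact_force: [10.2, 0.4, -16.5]
t: 9.85	tcp_pos: [0.5477, 0.0768, 0.1878]	contact_force: [10.3, 1.0, -18.7]
t: 9.95	tcp_pos: [0.5477, 0.0767, 0.1887]	contact_force: [11.7, 1.9, -18.2]
t: 10.05	tcp_pos: [0.5478, 0.0768, 0.1906]	contact_force: [6.8, -0.7, -4.9]
```

Second click at about 0.189. I'll go on to the third.

```bash
(
python3 -m crank '{"travel":[[-0.007,0,0]],"angular":[[0,0,0]]}'
python3 -m crank '{"travel":[[-0.007,0,0]],"angular":[[0,0,0]]}'
python3 -m crank '{"travel":[[-0.007,0,0]],"angular":[[0,0,0]]}'
python3 -m crank '{"travel":[[-0.007,0,0]],"angular":[[0,0,0]]}'
python3 -m crank '{"travel":[[-0.007,0,0]],"angular":[[0,0,0]]}'
python3 -m crank '{"travel":[[-0.007,0,0]],"angular":[[0,0,0]]}'
python3 -m crank '{"travel":[[-0.007,0,0]],"angular":[[0,0,0]]}'
python3 -m crank '{"travel":[[-0.007,0,0]],"angular":[[0,0,0]]}'
) | bash filt.sh
```

```text
t: 10.15	tcp_pos: [0.5478, 0.0768, 0.1926]	contact_force: [4.8, 1.0, -4.7]
t: 10.25	tcp_pos: [0.5478, 0.0768, 0.1938]	contact_force: [6.9, 0.8, -7.8]
t: 10.35	tcp_pos: [0.5477, 0.0767, 0.1944]	contact_force: [8.0, 0.8, -11.7]
t: 10.45	tcp_pos: [0.5477, 0.0768, 0.1949]	contact_force: [9.2, 0.4, -14.7]
t: 10.55	tcp_pos: [0.5477, 0.0768, 0.1956]	contact_force: [10.3, 0.3, -15.2]
t: 10.65	tcp_pos: [0.5477, 0.0768, 0.1964]	contact_force: [9.6, 1.5, -15.9]
t: 10.75	tcp_pos: [0.5477, 0.0767, 0.1973]	contact_force: [10.2, -0.0, -17.3]
t: 10.85	tcp_pos: [0.5477, 0.0767, 0.1982]	contact_force: [11.3, -0.2, -17.2]
```

```bash
(
python3 -m crank '{"travel":[[-0.007,0,0]],"angular":[[0,0,0]]}'
python3 -m crank '{"travel":[[0,0,0]],"angular":[[0,0,0]]}'
python3 -m crank '{"travel":[[0,0,0],[0,0,0]],"angular":[[0,0,0],[0,0,0]]}'
) | bash filt.sh
```

```text
t: 10.95	tcp_pos: [0.5477, 0.0767, 0.1992]	contact_force: [7.4, 0.9, -4.8]
t: 11.05	tcp_pos: [0.5478, 0.0767, 0.2007]	contact_force: [4.5, 1.9, -3.7]
t: 11.25	tcp_pos: [0.5478, 0.0767, 0.2013]	contact_force: [4.9, 1.0, -4.9]
```

Third click, and the force fell back to weight only. I'll go 0.5 mm more for margin, then let down in fine steps.

```bash
(
python3 -m crank '{"travel":[[-0.0035,0,0],[0,0,0]],"angular":[[0,0,0],[0,0,0]]}'
python3 -m crank '{"travel":[[0.003,0,0],[0,0,0]],"angular":[[0,0,0],[0,0,0]]}'
python3 -m crank '{"travel":[[0.003,0,0],[0,0,0]],"angular":[[0,0,0],[0,0,0]]}'
python3 -m crank '{"travel":[[0.003,0,0],[0,0,0]],"angular":[[0,0,0],[0,0,0]]}'
) | bash filt.sh
```

```text
t: 11.45	tcp_pos: [0.5478, 0.0767, 0.2019]	contact_force: [5.8, 1.3, -3.6]
t: 11.65	tcp_pos: [0.5478, 0.0768, 0.2015]	contact_force: [5.3, 1.0, -4.8]
t: 11.85	tcp_pos: [0.5478, 0.0767, 0.2011]	contact_force: [5.5, 0.5, -4.0]
t: 12.05	tcp_pos: [0.5478, 0.0768, 0.2006]	contact_force: [5.2, 1.2, -2.3]
```

```bash
(
python3 -m crank '{"travel":[[0,0,0],[0,0,0]],"angular":[[0,0,0],[0,0,0]]}'
python3 -m crank '{"travel":[[0.002,0,0],[0,0,0]],"angular":[[0,0,0],[0,0,0]]}'
python3 -m crank '{"travel":[[0.002,0,0],[0,0,0]],"angular":[[0,0,0],[0,0,0]]}'
) | bash filt.sh
```

```text
t: 12.25	tcp_pos: [0.5478, 0.0767, 0.2006]	contact_force: [5.6, 1.1, -3.1]
t: 12.45	tcp_pos: [0.5478, 0.0767, 0.2003]	contact_force: [6.5, 1.2, -4.2]
t: 12.65	tcp_pos: [0.5478, 0.0767, 0.2001]	contact_force: [5.2, 1.2, -3.7]
```

```bash
(
python3 -m crank '{"travel":[[0.002,0,0],[0,0,0]],"angular":[[0,0,0],[0,0,0]]}'
python3 -m crank '{"travel":[[0.002,0,0],[0,0,0]],"angular":[[0,0,0],[0,0,0]]}'
) | bash filt.sh
```

```text
t: 12.85	tcp_pos: [0.5478, 0.0767, 0.1998]	contact_force: [5.4, 0.8, -4.4]
t: 13.05	tcp_pos: [0.5478, 0.0767, 0.1995]	contact_force: [5.9, 0.8, -3.7]
```

```bash
(
python3 -m crank '{"travel":[[0.002,0,0],[0,0,0]],"angular":[[0,0,0],[0,0,0]]}'
python3 -m crank '{"travel":[[0.002,0,0],[0,0,0]],"angular":[[0,0,0],[0,0,0]]}'
) | bash filt.sh
```

```text
t: 13.25	tcp_pos: [0.5478, 0.0767, 0.1992]	contact_force: [5.0, 0.7, -3.0]
t: 13.45	tcp_pos: [0.5478, 0.0767, 0.1988]	contact_force: [4.8, 0.8, -3.8]
```

```bash
(
python3 -m crank '{"travel":[[0.002,0,0],[0,0,0]],"angular":[[0,0,0],[0,0,0]]}'
) | bash filt.sh
```

```text
t: 13.65	tcp_pos: [0.5478, 0.0768, 0.1986]	contact_force: [5.1, 0.1, -3.7]
```

```bash
(
python3 -m crank '{"travel":[[0.002,0,0],[0,0,0]],"angular":[[0,0,0],[0,0,0]]}'
) | bash filt.sh
```

```text
t: 13.85	tcp_pos: [0.5478, 0.0767, 0.1983]	contact_force: [5.5, 0.8, -3.3]
```

```bash
(
python3 -m crank '{"travel":[[0.002,0,0],[0,0,0]],"angular":[[0,0,0],[0,0,0]]}'
) | bash filt.sh
```

```text
t: 14.05	tcp_pos: [0.5478, 0.0768, 0.198]	contact_force: [4.2, 0.9, -3.4]
```

```bash
(
python3 -m crank '{"travel":[[0.002,0,0],[0,0,0]],"angular":[[0,0,0],[0,0,0]]}'
) | bash filt.sh
```

```text
t: 14.25	tcp_pos: [0.5478, 0.0767, 0.1978]	contact_force: [4.9, 1.1, -2.3]
```

```bash
(
python3 -m crank '{"travel":[[0.002,0,0],[0,0,0]],"angular":[[0,0,0],[0,0,0]]}'
) | bash filt.sh
```

```text
t: 14.45	tcp_pos: [0.5478, 0.0767, 0.1976]	contact_force: [3.7, 0.6, 0.0]
```

```bash
(
python3 -m crank '{"travel":[[0,0,0],[0,0,0]],"angular":[[0,0,0],[0,0,0]]}'
) | bash filt.sh
```

```text
t: 14.65	tcp_pos: [0.5478, 0.0768, 0.1976]	contact_force: [4.8, 1.3, 0.9]
```

The catch carries it: the vertical force is about 0. Letting go.

```bash
(
python3 -m crank '{"travel":[[0,0,0],[0,0,0],[0,0,0],[0,0,0],[0,0,0],[0,0,0],[0,0,0]],"angular":[[0,0,0],[0,0,0],[0,0,0],[0,0,0],[0,0,0],[0,0,0],[0,0,0]]}' 1
)
python3 - <<'E'
from h import *
from bench import ctrl
rel([.656,-.2255,.31])
f=ctrl.grab_frame("side")
cv2.imwrite("pics/s4.png",cv2.resize(f["img"][110:260,160:360,::-1],(800,600),interpolation=cv2.INTER_CUBIC))
E
```

```text
t: 15.35
tcp_pos: [0.5475, 0.0767, 0.1972]
eef_rot: [2.22, 1.571, -2.827]
contact_force: [-0.7, 0.3, 0.2]
finger_gap: 0.0853
t 15.35 p [0.5475 0.0767 0.1972] F [-0.74  0.33  0.17] gap 0.0853 q [-0.06  0.3   1.6  -0.    1.25 -1.3 ]
R [[-0.0, -0.944, 0.329], [-0.0, 0.329, 0.944], [-1.0, 0.0, -0.0]]
tool shift m [-0.1128 -0.2017 -0.2498] units [-0.7519 -1.3448 -1.6654]  tilt rotvec(units) to vertical [-0. -0. -0.]
```

View pics/s4.png

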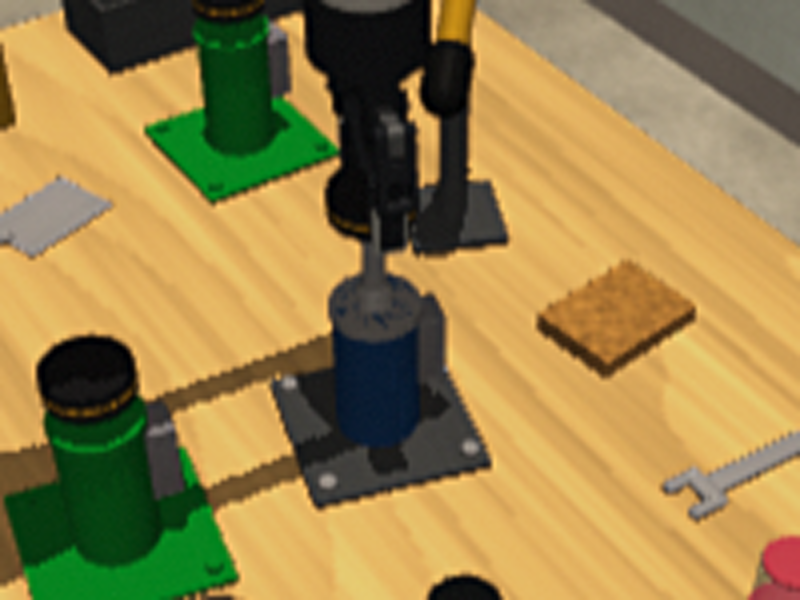

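The pad stays up at (372,205) with the fingers clear of it. I'll rise and move over the tumbler.

```bash
python3 -m crank '{"travel":[[-0.08,0,0],[-0.12,0,0],[-0.12,0,0],[-0.06,0,0],[-0.02,0,0],[0,-0.06,-0.07],[0,-0.1,-0.12],[0,-0.12,-0.15],[0,-0.13,-0.16],[0,-0.13,-0.16]],"angular":[[0,0,0],[0,0,0],[0,0,0],[0,0,0],[0,0,0],[0,0,0],[0,0,0],[0,0,0],[0,0,0],[0,0,0]]}'; python3 -m crank '{"travel":[[0,-0.13,-0.16],[0,-0.13,-0.16],[0,-0.13,-0.16],[0,-0.13,-0.16],[0,-0.12,-0.15],[0,-0.1,-0.12],[0,-0.06,-0.08],[0,0,0],[0,0,0]],"angular":[[0,0,0],[0,0,0],[0,0,0],[0,0,0],[0,0,0],[0,0,0],[0,0,0],[0,0,0],[0,0,0]]}';  python3 -c "
from h import *
rel([.656,-.2255,.13])"
```

```text
t: 16.4
tcp_pos: [0.5915, -0.0453, 0.2561]
eef_rot: [1.85, 1.569, 3.086]
contact_force: [0.3, -0.4, 0.7]
finger_gap: 0.0853
t: 17.3
tcp_pos: [0.6557, -0.2228, 0.2564]
eef_rot: [1.186, 1.569, 2.421]
contact_force: [0.3, 0.1, 0.2]
finger_gap: 0.0854
t 17.3 p [ 0.6557 -0.2228  0.2564] F [0.26 0.15 0.18] gap 0.0854 q [-0.49  0.51  1.12  0.    1.51 -1.72]
R [[-0.001, -0.944, 0.329], [0.001, 0.329, 0.944], [-1.0, 0.002, 0.001]]
tool shift m [ 0.1264 -0.0014 -0.0025] units [ 0.8428 -0.0094 -0.0165]  tilt rotvec(units) to vertical [-0.      0.0002 -0.0005]
```

Before lowering to the tumbler, I'll measure the raised pad from the fixed cameras and look at the tumbler with the wrist camera.

```bash
python3 -m crank '{"travel":[[0.08,-0.01,-0.016],[0.12,0,0],[0.12,0,0],[0.08,0,0],[0.04,0,0],[0,0,0]],"angular":[[0,0,0],[0,0,0],[0,0,0],[0,0,0],[0,0,0],[0,0,0]]}'
cat >> h.py <<'E'
def wcloud(f):
    K=f["intrinsics"];R=cv2.Rodrigues(np.array(f["rvec"]))[0]
    v,u=np.nonzero(f["z_map"]>0);z=f["z_map"][v,u]
    a=(u-K[0,2])/K[0,0];b=(v-K[1,2])/K[1,1];th=np.hypot(a,b);k=np.tan(th)/np.maximum(th,1e-9)
    P=np.stack([a*k*z,b*k*z,z],1);return (P-np.array(f["tvec"]).ravel())@R
E
python3 - <<'E'
from h import *
from bench import ctrl
rel([.656,-.2255,.037])
f=ctrl.grab_frame("wrist")
cv2.imwrite("pics/w5.png",cv2.resize(f["img"][:,:,::-1],(800,600)))
W=wcloud(f)
t=W[(np.abs(W[:,2]-.075)<.004)&(np.hypot(W[:,0]-.656,W[:,1]+.225)<.03)]
print("tum top",len(t),t.mean(0),(t.min(0)+t.max(0))/2,np.ptp(t,axis=0))
for n in ("scene","side"):
    W=cloud(ctrl.grab_frame(n)); d=np.hypot(W[:,0]-.5475,W[:,1]-.0765)
    p=W[(d<.045)&(W[:,2]>.185)]
    top=p[p[:,2]>p[:,2].max()-.01]
    s=p[p[:,2]<p[:,2].max()-.008]
    print(n,len(p),"zmed",np.median(top[:,2]),"mid",(top.min(0)+top.max(0))/2,np.ptp(top,axis=0),circ(s[:,:2],.03))
E
```

```text
t: 17.9
tcp_pos: [0.6563, -0.2251, 0.1902]
eef_rot: [1.415, 1.569, 2.652]
contact_force: [-0.6, 0.3, -0.3]
finger_gap: 0.0857
t 17.9 p [ 0.6563 -0.2251  0.1902] F [-0.6   0.26 -0.34] gap 0.0857 q [-0.49  0.55  1.22 -0.    1.37 -1.73]
R [[-0.002, -0.945, 0.328], [0.001, 0.328, 0.945], [-1.0, 0.002, 0.0]]
tool shift m [ 1.532e-01 -1.000e-04 -6.000e-04] units [ 1.0213e+00 -8.0000e-04 -3.7000e-03]  tilt rotvec(units) to vertical [-0.      0.0001 -0.0006]
tum top 1645 [ 0.65441041 -0.22294519  0.07501853] [ 0.65507115 -0.22319628  0.07415065] [0.04104761 0.0405242  0.00623952]
scene 506 zmed 0.21627507315044875 mid [0.54796453 0.07661875 0.21488199] [0.05857039 0.05912791 0.00987424] [0.54701686 0.07544831]
side 411 zmed 0.21481550244155956 mid [0.54617551 0.07566676 0.21312688] [0.05932562 0.0605368  0.00999175] [0.54761257 0.07679144]
```

View pics/w5.png

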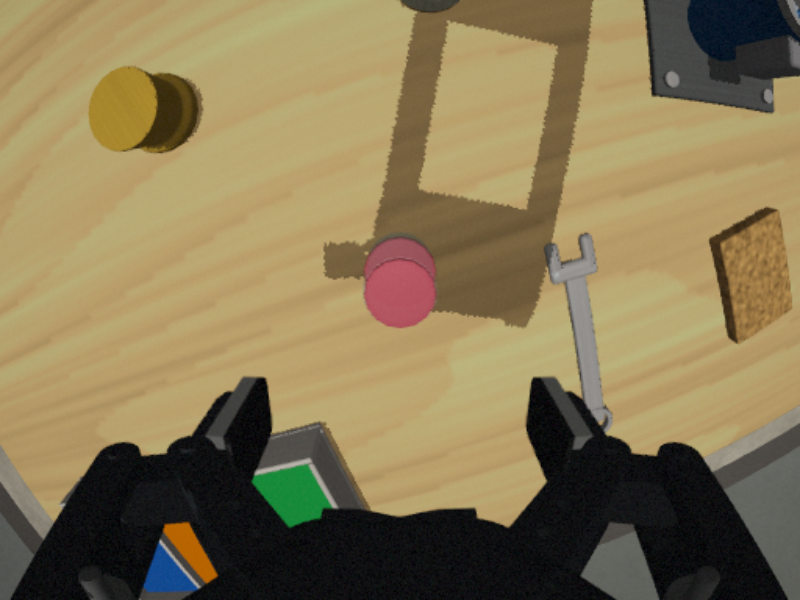

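The tumbler is at (400,290), centred between the fingers, and the wrench head at (575,255) is clear of them. I'll go down and grip.

```bash
python3 -m crank '{"travel":[[0.08,0,0],[0.14,0,0],[0.16,0,0],[0.16,0,0],[0.15,0,0],[0.13,0,0],[0.1,0,0],[0.06,0,0],[0.03,0,0],[0,0,0]],"angular":[[0,0,0],[0,0,0],[0,0,0],[0,0,0],[0,0,0],[0,0,0],[0,0,0],[0,0,0],[0,0,0],[0,0,0]]}'; python3 -c "
from h import *
rel([.6555,-.2248,.038])"
```

```text
t: 19.05
tcp_pos: [0.6568, -0.2259, 0.0395]
eef_rot: [1.434, 1.571, 2.67]
contact_force: [-0.1, 0.5, 0.2]
finger_gap: 0.0853
t 19.05 p [ 0.6568 -0.2259  0.0395] F [-0.12  0.49  0.19] gap 0.0853 q [-0.49  0.68  1.37 -0.    1.08 -1.73]
R [[-0.0, -0.944, 0.329], [0.0, 0.329, 0.944], [-1.0, 0.0, 0.0]]
tool shift m [0.0015 0.0015 0.0006] units [0.0102 0.0103 0.0039]  tilt rotvec(units) to vertical [ 0.  0. -0.]
```

```bash
python3 -m crank '{"travel":[[0,0.007,0.004],[0,0,0],[0,0,0],[0,0,0],[0,0,0],[0,0,0],[0,0,0],[0,0,0],[0,0,0]],"angular":[[0,0,0],[0,0,0],[0,0,0],[0,0,0],[0,0,0],[0,0,0],[0,0,0],[0,0,0],[0,0,0]]}' 0;  python3 -m crank '{"travel":[[-0.007,0,0],[-0.014,0,0],[-0.03,0,0],[-0.06,0,0],[-0.06,0,0],[-0.03,0,0],[0,0,0],[0,0,0]],"angular":[[0,0,0],[0,0,0],[0,0,0],[0,0,0],[0,0,0],[0,0,0],[0,0,0],[0,0,0]]}'
python3 - <<'E'
from h import *
from bench import ctrl
rel([.6555,-.2248,.038])
o=[]
for n,(u,v) in {"side":(356,245),"scene":(167,170)}.items():
    f=ctrl.grab_frame(n); o.append(cv2.resize(f["img"][v-60:v+60,u-45:u+45,::-1],(400,533),interpolation=cv2.INTER_CUBIC))
    W=cloud(f); q=W[(np.hypot(W[:,0]-.656,W[:,1]+.225)<.06)]
cv2.imwrite("pics/g6.png",np.hstack(o))
E
```

```text
t: 19.95
tcp_pos: [0.6568, -0.2252, 0.0411]
eef_rot: [-1.681, 1.568, -0.445]
contact_force: [0.4, 0.8, 5.5]
finger_gap: 0.0422
t: 20.75
tcp_pos: [0.656, -0.2249, 0.0701]
eef_rot: [-1.751, 1.57, -0.515]
contact_force: [0.1, -0.2, -1.1]
finger_gap: 0.0419
t 20.75 p [ 0.656  -0.2249  0.0701] F [ 0.12 -0.15 -1.07] gap 0.0419 q [-0.49  0.65  1.36 -0.    1.14 -1.73]
R [[0.0, -0.944, 0.329], [-0.0, 0.329, 0.944], [-1.0, -0.0, -0.0]]
tool shift m [ 0.0321  0.0005 -0.    ] units [ 0.2141  0.0033 -0.0003]  tilt rotvec(units) to vertical [-0.     -0.      0.0001]
```

View pics/g6.png

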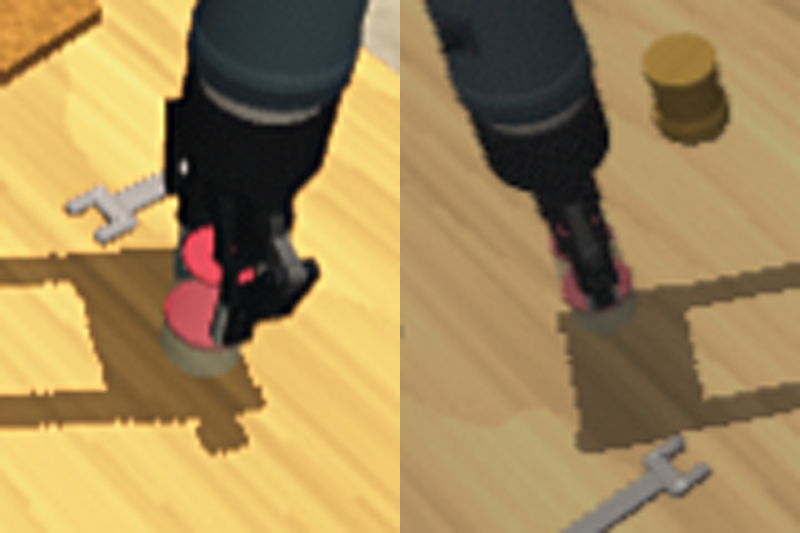

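The tumbler is held upright: its foot is at (205,355) in the left half of the picture, and the force is about its weight. I'll raise it and carry it over the pad.

```bash
python3 -m crank '{"travel":[[-0.07,0,0],[-0.14,0,0],[-0.18,0,0],[-0.2,0,0],[-0.2,0,0],[-0.2,0,0],[-0.18,0,0],[-0.14,0,0],[-0.1,0,0],[-0.05,0,0]],"angular":[[0,0,0],[0,0,0],[0,0,0],[0,0,0],[0,0,0],[0,0,0],[0,0,0],[0,0,0],[0,0,0],[0,0,0]]}';  python3 -c "
from h import *
rel([.548,.076,.29])"
```

```text
t: 21.85
tcp_pos: [0.6564, -0.2251, 0.2916]
eef_rot: [-1.732, 1.567, -0.496]
contact_force: [0.8, 0.2, -1.4]
finger_gap: 0.0421
t 21.85 p [ 0.6564 -0.2251  0.2916] F [ 0.84  0.2  -1.39] gap 0.0421 q [-0.49  0.5   1.06 -0.    1.58 -1.73]
R [[0.003, -0.944, 0.329], [-0.002, 0.329, 0.944], [-1.0, -0.003, -0.001]]
tool shift m [0.0008 0.2013 0.2488] units [0.0051 1.3417 1.6586]  tilt rotvec(units) to vertical [ 0.     -0.0002  0.001 ]
```

```bash
python3 -m crank '{"travel":[[0,0.03,0.04],[0,0.06,0.08],[0,0.1,0.12],[0,0.11,0.14],[0,0.12,0.15],[0,0.12,0.15],[0,0.12,0.15],[0,0.12,0.15],[0,0.12,0.15],[0,0.11,0.14]],"angular":[[0,0,0],[0,0,0],[0,0,0],[0,0,0],[0,0,0],[0,0,0],[0,0,0],[0,0,0],[0,0,0],[0,0,0]]}'; python3 -m crank '{"travel":[[0,0.1,0.12],[0,0.08,0.1],[0,0.06,0.07],[0,0.04,0.05],[0,0.02,0.02],[0,0,0],[0,0,0],[0,0,0]],"angular":[[0,0,0],[0,0,0],[0,0,0],[0,0,0],[0,0,0],[0,0,0],[0,0,0],[0,0,0]]}'; python3 -c "
from h import *
rel([.548,.076,.29])"
```

```text
t: 22.85
tcp_pos: [0.5734, 0.0073, 0.2876]
eef_rot: [1.533, 1.568, 2.77]
contact_force: [1.1, 0.3, -1.7]
finger_gap: 0.0419
t: 23.65
tcp_pos: [0.551, 0.0698, 0.2888]
eef_rot: [-2.954, 1.571, -1.719]
contact_force: [0.2, -0.0, -1.7]
finger_gap: 0.042
t 23.65 p [0.551  0.0698 0.2888] F [ 0.2  -0.02 -1.72] gap 0.042 q [-0.07  0.24  1.44 -0.    1.46 -1.31]
R [[-0.0, -0.944, 0.33], [-0.0, 0.33, 0.944], [-1.0, -0.0, -0.0]]
tool shift m [-0.0012  0.0049  0.0048] units [-0.0083  0.0324  0.0322]  tilt rotvec(units) to vertical [-0.     -0.0001  0.    ]
```

```bash
python3 -m crank '{"travel":[[0,0.016,0.016],[0,0.016,0.016],[0,0,0],[0.03,0,0],[0.05,0,0],[0.03,0,0],[0,0,0],[0,0,0]],"angular":[[0,0,0],[0,0,0],[0,0,0],[0,0,0],[0,0,0],[0,0,0],[0,0,0],[0,0,0]]}'
python3 - <<'E'
from h import *
from bench import ctrl
rel([.548,.076,.257])
o=[]
for n,(u,v) in {"side":(253,175),"scene":(262,170)}.items():
    f=ctrl.grab_frame(n); o.append(cv2.resize(f["img"][v-60:v+60,u-45:u+45,::-1],(400,533),interpolation=cv2.INTER_CUBIC))
    W=cloud(f); d=np.hypot(W[:,0]-.547,W[:,1]-.076)
    p=W[(d<.045)&(W[:,2]>.193)&(W[:,2]<.217)]
    q=W[(d<.045)&(W[:,2]>.228)&(W[:,2]<.244)]
    print(n,"pad",len(p),circ(p[:,:2][p[:,2]<.209],.03),"tum low",len(q),circ(q[:,:2],.0228),np.ptp(q,axis=0))
    r=ctrl.regions_of("tumbler",f)
    for d in r[:1]:
        w=cloud(f,d["mask"]); w=w[np.hypot(w[:,0]-.547,w[:,1]-.076)<.045]; 
        if len(w): print(" net",d["conf"],w.min(0),w.max(0)); lo=w[w[:,2]<.244]; print("  foot fit",len(lo),circ(lo[:,:2],.0228) if len(lo)>5 else "")
cv2.imwrite("pics/g7.png",np.hstack(o))
E
```

```text
t: 24.45
tcp_pos: [0.5476, 0.0767, 0.2721]
eef_rot: [1.833, 1.57, 3.069]
contact_force: [-0.3, -0.0, -1.0]
finger_gap: 0.0422
t 24.45 p [0.5476 0.0767 0.2721] F [-0.34 -0.02 -0.99] gap 0.0422 q [-0.06  0.25  1.48  0.    1.42 -1.3 ]
R [[-0.001, -0.944, 0.329], [0.0, 0.329, 0.944], [-1.0, 0.001, -0.0]]
tool shift m [ 0.0151 -0.0006 -0.0005] units [ 0.1007 -0.0037 -0.0034]  tilt rotvec(units) to vertical [-0.     -0.     -0.0002]
side pad 308 [0.54779864 0.07643776] tum low 82 [0.54771068 0.07672255] [0.04084088 0.02770332 0.01465837]
 net 0.79 [0.52320489 0.04782191 0.21562594] [0.56533504 0.08263861 0.30861397]
  foot fit 85 [0.5476372  0.07687339]
scene pad 245 [0.5470755  0.07550445] tum low 63 [0.5471758  0.07518167] [0.03203641 0.03216676 0.01282914]
 net 0.72 [0.54276199 0.05744906 0.23125539] [0.57119212 0.09876801 0.31018523]
  foot fit 55 [0.54723998 0.07508046]
```

View pics/g7.png

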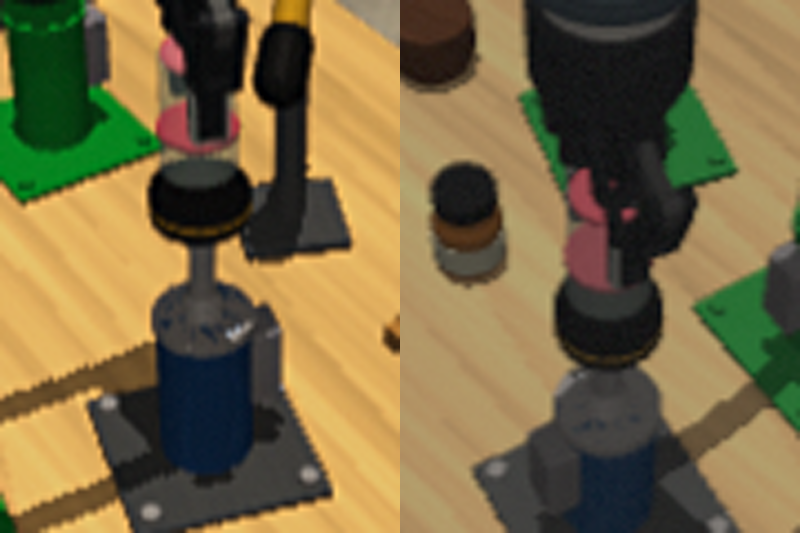

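In both cameras the tumbler foot and the pad agree to within 1 mm horizontally, with a gap of about 15 mm. I'll lower it.

```bash
(python3 -m crank '{"travel":[[0.01,0,0],[0.015,0,0],[0.015,0,0],[0.015,0,0],[0.01,0,0],[0.005,0,0],[0,0,0],[0,0,0]],"angular":[[0,0,0],[0,0,0],[0,0,0],[0,0,0],[0,0,0],[0,0,0],[0,0,0],[0,0,0]]}'
python3 -m crank '{"travel":[[0.003,0,0],[0,0,0]],"angular":[[0,0,0],[0,0,0]]}') | bash filt.sh
```

```text
t: 25.45	tcp_pos: [0.5478, 0.0767, 0.2619]	contact_force: [-0.5, -0.2, -1.3]
t: 25.65	tcp_pos: [0.5477, 0.0767, 0.2615]	contact_force: [-0.7, 0.4, -2.0]
```

```bash
(python3 -m crank '{"travel":[[0.003,0,0],[0,0,0]],"angular":[[0,0,0],[0,0,0]]}'
python3 -m crank '{"travel":[[0.003,0,0],[0,0,0]],"angular":[[0,0,0],[0,0,0]]}'
python3 -m crank '{"travel":[[0.003,0,0],[0,0,0]],"angular":[[0,0,0],[0,0,0]]}') | bash filt.sh
```

```text
t: 25.85	tcp_pos: [0.5477, 0.0767, 0.2609]	contact_force: [0.3, 0.3, -1.1]
t: 26.05	tcp_pos: [0.5477, 0.0767, 0.2605]	contact_force: [0.8, 0.1, -1.8]
t: 26.25	tcp_pos: [0.5477, 0.0767, 0.26]	contact_force: [-0.4, -0.2, -2.1]
```

```bash
(python3 -m crank '{"travel":[[0.003,0,0],[0,0,0]],"angular":[[0,0,0],[0,0,0]]}'
python3 -m crank '{"travel":[[0.003,0,0],[0,0,0]],"angular":[[0,0,0],[0,0,0]]}') | bash filt.sh
```

```text
t: 26.45	tcp_pos: [0.5477, 0.0767, 0.2596]	contact_force: [-0.1, 0.3, -1.5]
t: 26.65	tcp_pos: [0.5477, 0.0767, 0.2591]	contact_force: [0.8, 0.5, -1.4]
```

```bash
(python3 -m crank '{"travel":[[0.003,0,0],[0,0,0]],"angular":[[0,0,0],[0,0,0]]}'
python3 -m crank '{"travel":[[0.003,0,0],[0,0,0]],"angular":[[0,0,0],[0,0,0]]}') | bash filt.sh
```

```text
t: 26.85	tcp_pos: [0.5477, 0.0767, 0.2587]	contact_force: [0.1, -0.8, -1.5]
t: 27.05	tcp_pos: [0.5477, 0.0767, 0.2582]	contact_force: [-0.4, -0.1, -1.4]
```

```bash
(python3 -m crank '{"travel":[[0.002,0,0],[0,0,0]],"angular":[[0,0,0],[0,0,0]]}') | bash filt.sh
```

```text
t: 27.25	tcp_pos: [0.5477, 0.0767, 0.2579]	contact_force: [-0.2, -0.0, -1.3]
```

```bash
(python3 -m crank '{"travel":[[0.002,0,0],[0,0,0]],"angular":[[0,0,0],[0,0,0]]}') | bash filt.sh
```

```text
t: 27.45	tcp_pos: [0.5477, 0.0767, 0.2577]	contact_force: [-0.9, -0.9, -0.7]
```

```bash
(python3 -m crank '{"travel":[[0.002,0,0],[0,0,0]],"angular":[[0,0,0],[0,0,0]]}') | bash filt.sh
```

```text
t: 27.65	tcp_pos: [0.5477, 0.0767, 0.2573]	contact_force: [0.1, -0.4, -1.1]
```

```bash
(python3 -m crank '{"travel":[[0.002,0,0],[0,0,0]],"angular":[[0,0,0],[0,0,0]]}') | bash filt.sh
```

```text
t: 27.85	tcp_pos: [0.5477, 0.0767, 0.2571]	contact_force: [-0.6, -0.2, -0.6]
```

```bash
(python3 -m crank '{"travel":[[0.002,0,0],[0,0,0]],"angular":[[0,0,0],[0,0,0]]}') | bash filt.sh
```

```text
t: 28.05	tcp_pos: [0.5478, 0.0767, 0.2568]	contact_force: [-0.4, 0.5, -1.9]
```

```bash
(python3 -m crank '{"travel":[[0.002,0,0],[0,0,0]],"angular":[[0,0,0],[0,0,0]]}') | bash filt.sh
```

```text
t: 28.25	tcp_pos: [0.5478, 0.0767, 0.2567]	contact_force: [-0.3, -0.3, 0.5]
```

```bash
(python3 -m crank '{"travel":[[0,0,0],[0,0,0]],"angular":[[0,0,0],[0,0,0]]}';python3 -m crank '{"travel":[[0.002,0,0],[0,0,0]],"angular":[[0,0,0],[0,0,0]]}') | bash filt.sh
```

```text
t: 28.45	tcp_pos: [0.5478, 0.0767, 0.2567]	contact_force: [-0.3, 0.5, 1.2]
t: 28.65	tcp_pos: [0.5478, 0.0767, 0.2564]	contact_force: [-1.0, -0.3, 1.6]
```

Contact is light, about 3 N on the pad. Letting go.

```bash
python3 -m crank '{"travel":[[0,0,0],[0,0,0],[0,0,0],[0,0,0],[0,0,0],[0,0,0],[0,0,0],[0,0,0]],"angular":[[0,0,0],[0,0,0],[0,0,0],[0,0,0],[0,0,0],[0,0,0],[0,0,0],[0,0,0]]}' 1; python3 -m crank '{"travel":[[-0.02,0,0],[-0.06,0,0],[-0.1,0,0],[-0.12,0,0],[-0.12,0,0],[-0.12,0,0],[-0.1,0,0],[-0.06,0,0],[-0.03,0,0],[0,0,0]],"angular":[[0,0,0],[0,0,0],[0,0,0],[0,0,0],[0,0,0],[0,0,0],[0,0,0],[0,0,0],[0,0,0],[0,0,0]]}'
python3 - <<'E'
from h import *
from bench import ctrl
o=[]
for n,(u,v) in {"side":(253,175),"scene":(262,170)}.items():
    f=ctrl.grab_frame(n); o.append(cv2.resize(f["img"][v-60:v+60,u-45:u+45,::-1],(400,533),interpolation=cv2.INTER_CUBIC))
    W=cloud(f); d=np.hypot(W[:,0]-.547,W[:,1]-.076)
    p=W[(d<.045)&(W[:,2]>.193)&(W[:,2]<.209)]
    q=W[(d<.04)&(W[:,2]>.222)&(W[:,2]<.25)]
    r=W[(d<.04)&(W[:,2]>.255)&(W[:,2]<.286)]
    t=W[(d<.04)&(W[:,2]>.287)&(W[:,2]<.297)]
    print(n,"pad",circ(p[:,:2],.03),"tum low",len(q),circ(q[:,:2],.0225),"high",circ(r[:,:2],.0215),"top z",np.median(t[:,2]) if len(t) else None)
cv2.imwrite("pics/g8.png",np.hstack(o))
E
```

```text
t: 29.45
tcp_pos: [0.5477, 0.0767, 0.2562]
eef_rot: [-2.379, 1.571, -1.143]
contact_force: [0.4, 0.2, -0.8]
finger_gap: 0.0855
t: 30.45
tcp_pos: [0.5479, 0.0767, 0.3662]
eef_rot: [-1.29, 1.57, -0.054]
contact_force: [-0.1, -1.0, 0.0]
finger_gap: 0.0858
side pad [0.54770912 0.0768422 ] tum low 173 [0.54757015 0.07654322] high [0.54777384 0.07670445] top z 0.29054054477275143
scene pad [0.54700296 0.07540579] tum low 151 [0.54714788 0.07548126] high [0.54693457 0.0755035 ] top z 0.29200007515604254
```

View pics/g8.png

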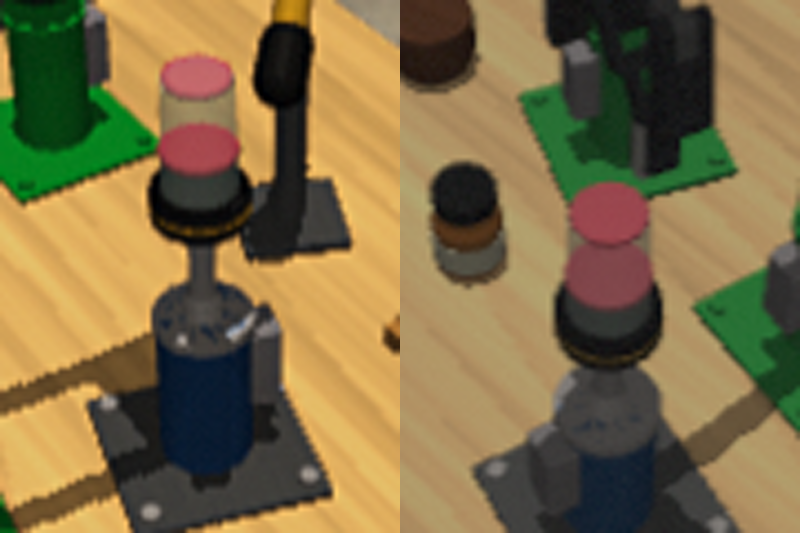

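The tumbler stands upright, centred on the raised pad in both views, at (197,130) and (608,245). The gripper is clear of it. I'll hand the job in.

```bash
python3 -c "
from bench import ctrl
print(ctrl.close_job())"
```

```text
the job is handed in; nothing more can be done
None
```

I lifted the blue stand's pad through exactly three clicks and let it down onto the catch until the vertical force read about 0 N. I then let go and stood the tumbler on it. The job was handed in at about 30 s of the 72 s allowed; `close_job` gives no verdict.

- **Clicks:** the pull rose and fell back three times, at TCP heights of about 0.179, 0.189 and 0.199 m. I went about 2 to 3 mm past the third click.
- **Height:** when let go, the pad's top measured 0.2155 m, about 53 to 54 mm above where it started.
- **Placing:** about 3 N pressed the tumbler onto the pad when I let go. Its centre matches the pad's to within 1 mm in both fixed cameras, and it stands upright with its top at about 0.291 m.
- **Checks:** none failed. The two cameras differ from each other by 1 to 1.5 mm in absolute position, which is within their calibration. The force readings wander by about ±0.7 N. I did not re-measure the bystanders after the last move. The gripper stayed well clear of them, and those in the pictures look unmoved.

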